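# Key and seat the mount adapter on a lens

### The job

The silver mount adapter on the big lens has not been fitted yet: push its orange post round with a fingertip until the notch in the adapter's rim stands over the brass pin (at the red mark on the lens), then press the adapter straight down until it is fully seated on the lens, and move clear. Only push and press: do not grip or lift the adapter, do not touch the lens glass in its middle, and leave the small lens, the compact camera and the film can where they are.

Things in the scene. Friction and masses are not known exactly. Their poses are not given: they have to be found in the camera images.
- lens: Black lens, 132 mm across at its flange, fixed upright (nose down) in a round wooden stand, 156 mm across, on the table; it does not move. Origin: underside of the stand, on the lens axis; z up. Its flat rear flange, facing up, is 100 mm above the origin. The pin stands at its +x side; a red mark on the black flange, 9 mm wide, reaching from under the adapter's rim to the flange's edge, shows the same direction.
- pin (a point): Centre of the top of the upright brass locating pin: 6 mm diameter, 8 mm tall, standing on the lens flange, 43 mm from the lens axis. Partly hidden under the adapter until the notch is over it.
- disc_centre (a point): Centre, at top-surface height, of the silver adapter: a flat ring 96 mm across and 8 mm thick with a 33 mm central bore, coaxial with the lens and captive on it. Its x axis points from the centre to the notch, z up. Unseated, its top is 118 mm above the table (underside 10 mm above the flange, 2 mm above the pin's top), and it stays there by itself; seated, its top is 108 mm above the table, flush with the pin's top.
- notch (a point): Middle of the notch in the adapter's rim, at top-surface height, 43 mm from the axis. The notch is 14 mm wide, parallel-sided, open at the rim, 12 mm deep, with a blue line on each side. It must stand over the pin before the adapter can go down; about 4 mm sideways (0.09 rad) off is the most that still enters.
- post_top (a point): Centre of the top of the orange push post on the adapter: 12 mm diameter, rising 14 mm above the adapter's top surface, 34 mm from the axis, diametrically opposite the notch. A sideways push of about 1.2 N on it turns the adapter; it stops where it is left.
- hub (a joint): Angle of the adapter about the lens axis, rad, counter-clockwise positive seen from above; 0 (or a whole turn, 6.28) = notch over the pin. Turns freely either way from -7 to 7; starts between 0.6 and 5.68.
- adapter (a joint): How far the adapter is pressed down, m: 0 = as it starts, 0.010 = fully seated on the flange, about 0.002 = blocked by the pin; negative = lifted (it can be pulled up by 0.015). A snug sliding fit: about 5 N on its top anywhere pushes it down without tilting, it stays where it is left.
- rear_glass: Greenish rear glass of the lens, 31 mm across, flat on the lens flange inside the adapter's bore (its origin: centre of its underside, at flange height; it bulges 2 mm). Not to be touched.
- small_lens: Bystander: loose chrome lens standing on the table, 52 mm diameter, 46 mm tall; origin at the centre of its underside.
- compact_camera: Bystander: loose black and silver compact camera standing on the table, 34 x 112 x 62 mm (x, y, z), lens barrel on its +x side; origin at the centre of its underside.
- film_can: Bystander: loose black film can standing on the table, 32 mm diameter, 50 mm tall; origin at the centre of its underside.

How it is judged:
By the outcome, as a careful person would: the job done as asked, in the order asked, and still so for the second after the job is handed in, with the robot touching nothing.
It also fails if it takes over 58 s, if anything falls off the work surface, if the arm or the gripper's body presses on something with over 40 N, if the wrist force passes 120 N, or if a joint passes its speed limit or range.

### The arm

A 6-joint arm with a two-finger parallel gripper is mounted at the origin on the work surface. World frame = base frame: x ahead of the robot, y to its left, z up, the work surface at z = 0. Lengths are in mm, angles in rad, forces in N, time in s.
With the tool pointing down it reaches from about 350 to 1000 mm from the base axis. Payload 7.1 kg.
Tool frame: the origin (TCP) lies at the very end of the fingers, on their centre line; the grasp point (between the pads) lies bot.grip_depth behind it (bot.grip_depth is the distance from the TCP to the grasp point, in mm); z points along the fingers, y is the direction in which the jaws open and shut (so a half turn about z gives the same grasp; the last joint's range is limited). The gripper opens to 85 mm and grips with 20 to 120 N. Pads are 22 mm wide; open, the fingers measure 114 mm over their backs; the gripper's body (76 mm by 85 mm) begins 54 mm behind the grasp point. The pads swing forward as they close: fully open they stand 13 mm farther back than shut.
Start: joints at [-1.203, 0.423, 1.63, -0, 1.089, -0.019], TCP at [235.783, -578.802, 231.319] pointing down, gripper open.
Joint ranges: [-3, 3], [-0.9, 2.11], [0.09, 2.58], [-1.31, 4.45], [0.11, 2.69], [-2.54, 2.54]. Speed limits (rad/s): [2.39, 2.39, 3.01, 3.14, 3.14, 3.14].

### API

Orientations are given as a rotation vector (axis times angle).
In Python, from workcell import bot gives the robot as it stands.
- The arm moves only by the tool arm_command, never from a script. Its argument "plan" is a list of rows, each a list of 7 numbers: the shift along the world's x, y, z in mm, then the turn, a rotation vector about the world's x, y, z in rad, then the opening, from 0 (shut) to 1 (fully open). In form: [[dx, dy, dz, wx, wy, wz, fingers], ...]. A call has 1 to 12 rows; each row shifts and turns the commanded pose from where the row before left it; what a row does not reach is not made up. A row lasts 1/10 s, in which the tool goes at most 50 mm and 8.59 degrees, less where a joint would pass 70% of its speed; a pose out of reach is approached as far as the arm can. A call is refused whole if a number of a shift passes 50 or a number of a turn 0.15, either way. A call with a gripper value outside its range is refused whole. The fingers move at their own pace and stop on an object; "squeeze" is the grip in N (left out, the last holds). Time passes only in rows, so rows that do not move let the fingers close. It gives the time, the measured TCP pose, the force and the opening at its end, in the units of the state.
- bot.sense(): the state, without advancing time (a new reading comes with each control period).
- bot.read_camera(name): name is "scene" or "top" or "wrist"; returns the picture (384x512x3 uint8, red, green, blue); there is no depth.
- bot.camera_model(name): a dict with "intrinsics" (3x3 intrinsics, pixels), "view" (4x4, takes a point from world to camera coordinates). Camera axes: x right, y up, looking along -z (the intrinsics and any distortion apply to the point x, -y, -z); pixel columns grow to the right and rows downward; lengths in mm; the calibration is good to about 2 mm. The wrist camera is an equidistant fisheye: a pixel r from the principal point sees the ray r / f radians off the axis. A picture is of the moment at which its call begins: read the wrist's pose just before it. camera_model takes no time and is no camera call; for the wrist camera it gives the pose at the moment of the call.
- bot.hand_in(): hands the job in, once; it reports no verdict.
The state is a dict: "clock": time; "joints": joint angles; "dq": joint speeds; "joint_efforts": joint torques, N m; "tcp_pos": TCP position; "tcp_rot": TCP orientation; "contact_force": force on the tool from outside, world axes, zero at the start; "moment": the same for the moment, N m; "opening": finger opening in mm.
Only numpy, scipy, OpenCV 4.12 (cv2) and the standard library are available. Lean on these libraries where they do the work, as an engineer would, in place of code of your own. Each camera call takes 0.05 s, during which the arm holds its last target. There are 200 camera calls.

## Working session

There is one attempt and no reset: what is moved stays moved. The work goes in short steps, Python scripts to look and compute and a tool call to move; the robot and the scene stay as the last step left them, time stands still between calls to the robot, and variables do not carry over. Pictures are saved under pics/ and viewed, on a budget of 10 in all, crops included, one or two more only if the job needs it, and the job is handed in when it is done.

Besides the shell and the picture viewer there is one more tool, called in YAML: its name, and indented under it one key for each argument. arm_command: Moves the arm, as the interface text tells. Its arguments: {"type":"object","properties":{"plan":{"type":"array"},"squeeze":{"type":"number"}},"required":["plan"]}

```bash
mkdir -p pics; cat > h.py <<'E'
import numpy as np,cv2
from workcell import bot
def snap(n,f,crop=None,s=1):
    m=bot.camera_model(n); im=bot.read_camera(n)
    if crop: im=im[crop[1]:crop[3],crop[0]:crop[2]]
    im=cv2.resize(im,None,fx=s,fy=s,interpolation=cv2.INTER_CUBIC)
    cv2.imwrite('pics/'+f,im[:,:,::-1]); return m
def ray(m,n,u,v):
    K=np.array(m['intrinsics']);V=np.array(m['view'])
    a=(u-K[0,2])/K[0,0];b=(v-K[1,2])/K[1,1]
    if n=='wrist':
        r=np.hypot(a,b);k=np.sin(r)/r if r>1e-9 else 1
        d=np.array([a*k,-b*k,-np.cos(r)])
    else: d=np.array([a,-b,-1])
    R=V[:3,:3]; return -R.T@V[:3,3],R.T@d
def at(m,n,u,v,z):
    o,d=ray(m,n,u,v); return o+d*(z-o[2])/d[2]
def proj(m,n,p):
    K=np.array(m['intrinsics']);V=np.array(m['view'])
    c=V[:3,:3]@np.array(p,float)+V[:3,3]; x,y,z=c[0],-c[1],-c[2]
    if n=='wrist':
        r=np.hypot(x,y);t=np.arctan2(r,z)/r; return K[0,0]*x*t+K[0,2],K[1,1]*y*t+K[1,2]
    return K[0,0]*x/z+K[0,2],K[1,1]*y/z+K[1,2]
E
python3 - <<'E'
from h import *
a=bot.read_camera('top');b=bot.read_camera('scene')
cv2.imwrite('pics/top0.png',cv2.resize(a,(800,600))[:,:,::-1]);cv2.imwrite('pics/scene0.png',b[:,:,::-1])
print(bot.camera_model('top'),bot.camera_model('scene'),bot.sense(),bot.grip_depth)
E
```

```text
{'intrinsics': array([[351.26546964,   0.        , 255.81924807],
       [  0.        , 351.26546964, 190.33974387],
       [  0.        ,   0.        ,   1.        ]]), 'view': array([[-8.17912625e-03, -9.99965747e-01, -1.26777587e-03,
        -4.61271026e-01],
       [ 9.78537255e-01, -8.26490320e-03,  2.05904181e-01,
        -5.49034873e+02],
       [-2.05907606e-01,  4.43550368e-04,  9.78571337e-01,
        -1.03401548e+03],
       [ 0.00000000e+00,  0.00000000e+00,  0.00000000e+00,
         1.00000000e+00]])} {'intrinsics': array([[472.13703819,   0.        , 264.31226556],
       [  0.        , 472.13703819, 190.26279174],
       [  0.        ,   0.        ,   1.        ]]), 'view': array([[ 3.25560536e-01,  9.45465708e-01,  1.02436639e-02,
        -1.99499951e+02],
       [-6.41851230e-01,  2.13033110e-01,  7.36643667e-01,
         2.64291640e+02],
       [ 6.94289087e-01, -2.46397015e-01,  6.76203501e-01,
        -1.78431634e+03],
       [ 0.00000000e+00,  0.00000000e+00,  0.00000000e+00,
         1.00000000e+00]])} {'clock': 0.1, 'joints': array([-1.20299626e+00,  4.23799477e-01,  1.63056408e+00, -3.85704499e-06,
        1.08861504e+00, -1.89916213e-02]), 'dq': array([ 0.00048555, -0.00173085, -0.00254322, -0.00052018, -0.00080916,
       -0.00117467]), 'joint_efforts': array([-9.20398015e-04, -5.58426368e+01, -2.82446319e+01, -5.35360130e-05,
        2.92468110e-03,  6.78132196e-06]), 'tcp_pos': array([ 235.61969238, -578.37522121,  230.62098686]), 'tcp_rot': array([-3.08168524e+00, -6.03531197e-01,  3.82880401e-04]), 'contact_force': array([ 0.58663024,  0.31504142, -0.37115657]), 'moment': array([-0.01882475, -0.01530813, -0.00087279]), 'opening': 85.21516640866399} 18.700000000000003
```

View pics/top0.png

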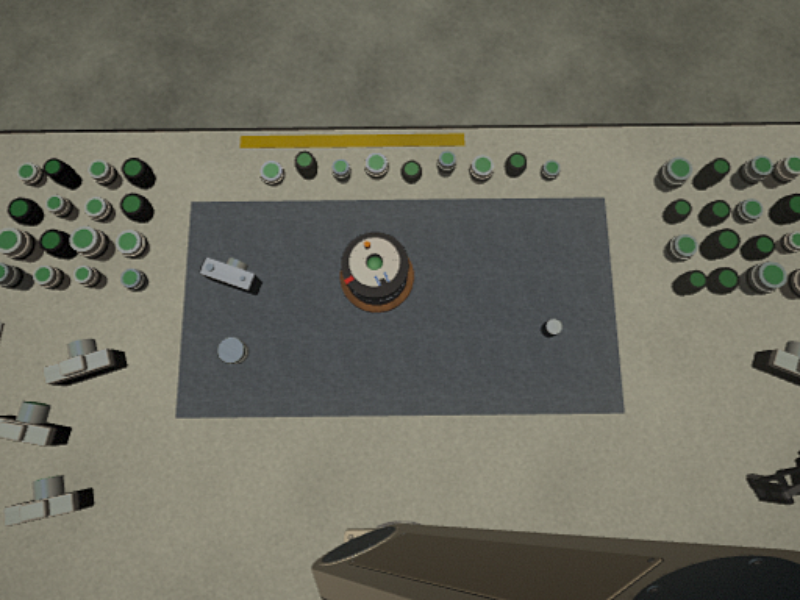

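View pics/scene0.png

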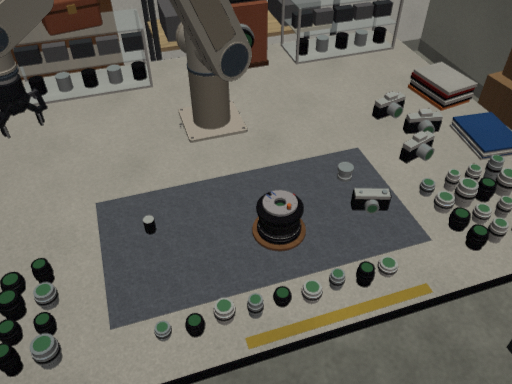

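The top picture (800x600) shows the lens at about (375,262), the post at (367,245), the notch at (382,280) and the red mark at (348,281). The bystanders are well away from it. Next I'll convert these to world positions.

```bash
python3 - <<'E'
from h import *
m=bot.camera_model('top');im=bot.read_camera('top')
s=.64
sub=cv2.cvtColor(im,cv2.COLOR_RGB2HSV)
def cen(lo,hi,box):
    k=cv2.inRange(sub,np.array(lo),np.array(hi));q=np.zeros_like(k);q[box[1]:box[3],box[0]:box[2]]=k[box[1]:box[3],box[0]:box[2]]
    v,u=np.nonzero(q);return (u.mean(),v.mean(),len(u))
B=(215,145,268,202)
g=cen((35,70,50),(90,255,255),(230,158,250,178));o=cen((8,130,110),(18,255,255),B);r=cen((0,180,110),(6,255,255),B);r2=cen((100,110,60),(130,255,255),B)
print(g,o,r,r2)
c=at(m,'top',*g[:2],101);p=at(m,'top',*o[:2],130);R=at(m,'top',*r[:2],100);n=at(m,'top',*r2[:2],118)
print(c,p,R,n)
for x in(p,R,n):
    d=x-c;print(np.hypot(*d[:2]),np.degrees(np.arctan2(d[1],d[0])))
for z,u,v in((62,230,268),(46,231,348),(50,553,327)): print(at(m,'top',u*s,v*s,z))
E
```

```text
(np.float64(239.30882352941177), np.float64(167.97058823529412), 68) (np.float64(245.1904761904762), np.float64(180.33333333333334), 42) (np.float64(222.66666666666666), np.float64(178.8), 15) (np.float64(243.5), np.float64(176.5), 2)
[609.22102587  44.28052426 101.        ] [563.7168168   25.71441606 130.        ] [576.24236827  94.25158015 100.        ] [578.28770861  31.05017082 118.        ]
49.146041717538644 -157.80411851756222
59.8723499026242 123.4230226789729
33.643905373862744 -156.84333242891975
[611.02791117 334.31304602  62.        ]
[452.24540375 328.39295285  46.        ]
[ 488.12995925 -307.74914875   50.        ]
```

arm_command:
  plan:
    - [20,35,0,0,0,0,0]
    - [23,39,0,0,0,0,0]
    - [23,39,0,0,0,0,0]
    - [23,39,0,0,0,0,0]
    - [23,39,0,0,0,0,0]
    - [23,39,0,0,0,0,0]
    - [23,39,0,0,0,0,0]
    - [23,39,0,0,0,0,0]
    - [23,39,0,0,0,0,0]
    - [23,39,0,0,0,0,0]
    - [23,39,0,0,0,0,0]
    - [23,39,0,0,0,0,0]

```text
clock: 1.35
tcp_pos: [509.3, -113.0, 231.3]
tcp_rot: [3.083, 0.604, -0.0]
contact_force: [0.7, -0.0, 0.2]
opening: 0.0
```

arm_command:
  plan:
    - [23,39,0,0,0,0,0]
    - [23,39,0,0,0,0,0]
    - [23,39,0,0,0,0,0]
    - [15,25,0,0,0,0,0]
    - [0,10,0,0,0,0,0]
    - [0,0,0,0,0,0,0]
    - [0,0,0,0,0,0,0]

```text
clock: 2.05
tcp_pos: [591.9, 36.5, 231.0]
tcp_rot: [3.083, 0.604, -0.002]
contact_force: [-0.1, -0.9, 0.0]
opening: -0.2
```

```bash
python3 - <<'E'
from h import *
m=snap('wrist','w1.png',None,1.5)
np.save('w1.npy',m,allow_pickle=True)
s=bot.sense();print(m,s['tcp_pos'],s['tcp_rot'],s['joints'],s['contact_force'],s['opening'],s['clock'])
E
```

```text
{'intrinsics': array([[297.31863964,   0.        , 258.37291074],
       [  0.        , 297.31863964, 193.41610955],
       [  0.        ,   0.        ,   1.        ]]), 'view': array([[ 3.77423496e-01, -9.26040699e-01,  3.58754248e-04,
        -1.90934492e+02],
       [ 8.93735771e-01,  3.64155591e-01, -2.61967702e-01,
        -5.08969071e+02],
       [ 2.42462112e-01,  9.91933976e-02,  9.65076574e-01,
        -5.25709319e+02],
       [ 0.00000000e+00,  0.00000000e+00,  0.00000000e+00,
         1.00000000e+00]])} [591.96475067  36.09060408 231.14562096] [ 3.08311027e+00  6.02446447e-01 -1.42992949e-03] [ 4.09826341e-02  3.77180269e-01  1.70210560e+00 -3.54251547e-04
  1.06318038e+00  1.22600992e+00] [ 0.56867448 -0.22619506  0.33946062] -0.050238995372517636 2.1
```

View pics/w1.png

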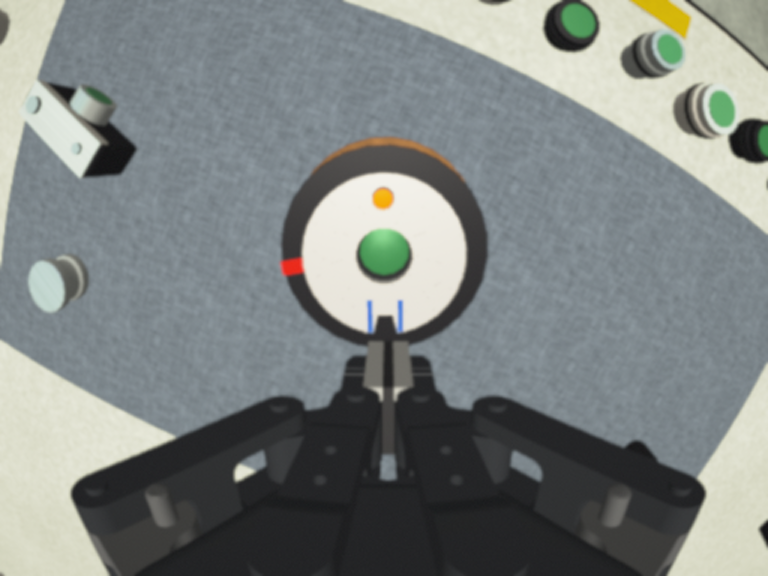

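The wrist view (1.5x) shows the post at (383,198), the glass at (384,253), the red mark at (292,267) and the notch below the glass at about x=385. The shut fingertips are at (387,345). Next I'll fit the ring and the marks.

```bash
cat > meas.py <<'E'
from h import *
def meas(m,im,ztop=118.):
    h=cv2.cvtColor(im,cv2.COLOR_RGB2HSV)
    def pts(lo,hi,box=(150,60,360,240)):
        k=cv2.inRange(h,np.array(lo),np.array(hi));x0,y0,x1,y1=box;q=0*k;q[y0:y1,x0:x1]=k[y0:y1,x0:x1]
        n,l,s,c=cv2.connectedComponentsWithStats(q)
        i=1+np.argmax(s[1:,4]);return c[i],s[i,4]
    g,_=pts((40,90,40),(85,255,255));o,no=pts((12,190,150),(25,255,255));r,nr=pts((0,200,120),(6,255,255))
    G=at(m,'wrist',*g,102);P=at(m,'wrist',*o,ztop+14);R=at(m,'wrist',*r,100)
    print('glass',g,G,'post',o,no,P,'red',r,nr,R)
    return G,P,R
def report(c,P,R):
    a=[np.arctan2(*(x-c)[1::-1]) for x in(P,R)]
    print('c',c,'r',[np.hypot(*(x-c)[:2]) for x in(P,R)],'deg',np.degrees(a),'hub',(a[0]+np.pi-a[1]+np.pi)%(2*np.pi)-np.pi)
E
python3 - <<'E'
from meas import *
m=np.load('w1.npy',allow_pickle=True).item()
im=cv2.resize(cv2.imread('pics/w1.png')[:,:,::-1],(512,384),interpolation=cv2.INTER_AREA)
G,P,R=meas(m,im);report(G,P,R)
# ring rim points (left,right,bottom-left,top) of the silver disc in 1.5x picture
q=np.array([at(m,'wrist',u/1.5,v/1.5,118)[:2] for u,v in((302,250),(467,250),(384,172),(330,316),(440,313))])
A=np.c_[2*q,np.ones(5)];x=np.linalg.lstsq(A,(q**2).sum(1),rcond=None)[0]
print('rim fit',x[:2],np.sqrt(x[2]+x[0]**2+x[1]**2));report(np.r_[x[:2],0],P,R)
for e in((50,0),(0,50)):pass
print('tip proj',np.array(proj(m,'wrist',bot.sense()['tcp_pos']))*1.5)
E
```

```text
glass [255.70320856 168.37433155] [607.44613958  44.10960389 102.        ] post [254.87735849 131.95283019] 106 [640.28565899  57.88362104 132.        ] red [194.42857143 177.42857143] 98 [577.14290178  95.15449047 100.        ]
c [607.44613958  44.10960389 102.        ] r [np.float64(35.6112002500443), np.float64(59.36216528401878)] deg [ 22.75484266 120.69585212] hub 1.43219956583064
rim fit [608.19495166  44.00658155] 48.901062764901155
c [608.19495166  44.00658155   0.        ] r [np.float64(34.96263323168925), np.float64(59.83592891234891)] deg [ 23.38518626 121.26206385] hub 1.4333188781581603
tip proj [385.14226607 367.67048939]
```

arm_command:
  plan:
    - [19,22,0,0,0,0,0]
    - [18.5,23,0,0,0,0,0]
    - [0,0,-30,0,0,0,0]
    - [0,0,-30,0,0,0,0]
    - [0,0,-25,0,0,0,0]
    - [0,0,-15,0,0,0,0]
    - [0,0,-8,0,0,0,0]
    - [0,0,0,0,0,0,0]
    - [0,0,0,0,0,0,0]

```text
clock: 3.0
tcp_pos: [631.0, 81.9, 124.4]
tcp_rot: [3.083, 0.603, 0.002]
contact_force: [0.4, 0.2, 0.0]
opening: 0.1
```

```bash
python3 - <<'E'
from meas import *
m=snap('wrist','w2.png',None,1.5)
s=bot.sense();print(s['tcp_pos'],s['contact_force'],np.array(proj(m,'wrist',s['tcp_pos']))*1.5)
E
```

```text
[631.17273347  82.06638687 124.65421937] [ 0.01551091 -0.13534547 -0.51345669] [383.76039777 367.09391107]
```

View pics/w2.png

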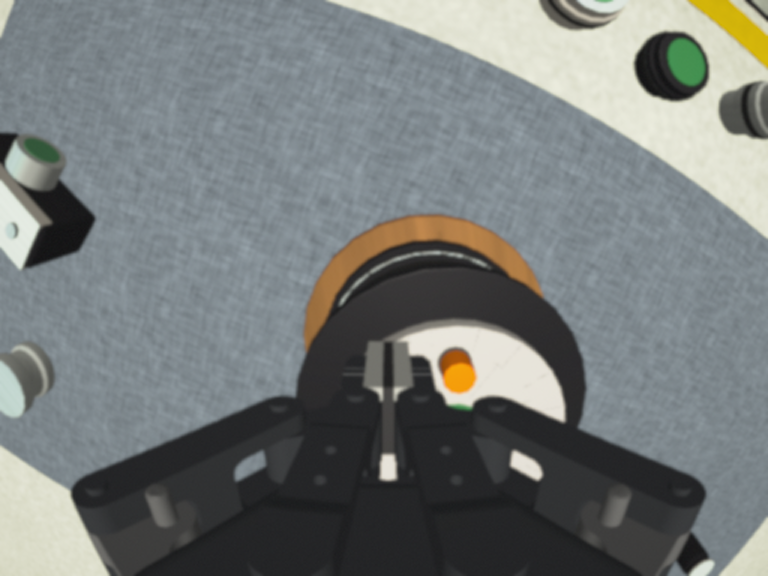

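The post is at (460,375), about 10 mm to the right of the shut fingertip at (387,365) and level with it radially. I'll push until it touches.

arm_command:
  plan:
    - [1.5,-3.5,-1,0,0,0,0]
    - [1.5,-3.5,-1,0,0,0,0]
    - [0,0,0,0,0,0,0]
    - [0,0,0,0,0,0,0]

```text
clock: 3.45
tcp_pos: [633.5, 75.1, 121.6]
tcp_rot: [3.083, 0.603, 0.001]
contact_force: [-0.5, -0.2, -0.6]
opening: -0.0
```

arm_command:
  plan:
    - [0.5,-1.2,0,0,0,0,0]
    - [0.5,-1.2,0,0,0,0,0]
    - [0.5,-1.2,0,0,0,0,0]
    - [0,0,0,0,0,0,0]

```text
clock: 3.85
tcp_pos: [635.0, 71.5, 121.4]
tcp_rot: [-3.083, -0.604, -0.001]
contact_force: [0.8, 1.4, 0.8]
opening: -0.2
```

arm_command:
  plan:
    - [0.5,-1.2,0,0,0,0,0]
    - [0.5,-1.2,0,0,0,0,0]
    - [0.5,-1.2,0,0,0,0,0]
    - [0,0,0,0,0,0,0]

```text
clock: 4.25
tcp_pos: [636.3, 67.8, 121.3]
tcp_rot: [3.083, 0.604, -0.0]
contact_force: [-0.0, 0.2, 1.1]
opening: 0.1
```

arm_command:
  plan:
    - [2.2,-2.8,0,0,0,-0.096,0]
    - [1.9,-3.0,0,0,0,-0.096,0]
    - [1.6,-3.2,0,0,0,-0.096,0]
    - [1.3,-3.3,0,0,0,-0.096,0]
    - [1.0,-3.4,0,0,0,-0.096,0]
    - [0.6,-3.5,0,0,0,-0.096,0]
    - [0.3,-3.5,0,0,0,-0.096,0]
    - [0,-3.5,0,0,0,-0.096,0]
    - [-0.4,-3.5,0,0,0,-0.096,0]
    - [-0.7,-3.5,0,0,0,-0.096,0]
    - [-1.1,-3.4,0,0,0,-0.096,0]
    - [-1.4,-3.3,0,0,0,-0.096,0]

```text
clock: 5.45
tcp_pos: [641.3, 28.0, 121.1]
tcp_rot: [2.912, -1.179, -0.001]
contact_force: [-0.9, 1.1, 0.6]
opening: -0.1
```

arm_command:
  plan:
    - [0,0,0,0,0,0,0]
    - [0,0,0,0,0,0,0]

```text
clock: 5.65
tcp_pos: [641.4, 27.9, 121.2]
tcp_rot: [2.916, -1.169, -0.0]
contact_force: [-0.2, -0.5, -0.3]
opening: 0.2
```

```bash
python3 - <<'E'
from meas import *
m=bot.camera_model('wrist');im=bot.read_camera('wrist');s=bot.sense()
cv2.imwrite('pics/w3.png',cv2.resize(im,None,fx=1.5,fy=1.5)[:,:,::-1])
print(s['tcp_pos'],s['contact_force'],s['joints'])
c=np.array([608.2,44.,0]);d=s['tcp_pos']-c;print(np.hypot(*d[:2]),np.degrees(np.arctan2(d[1],d[0])))
E
```

```text
[641.46875397  27.99546495 121.19098469] [-0.37886245  0.05207292  0.12684572] [ 2.51812352e-02  5.81034376e-01  1.65687274e+00 -2.73446707e-04
  9.04023975e-01  2.35903753e+00]
36.918222233685164 -25.690721395399184
```

View pics/w3.png

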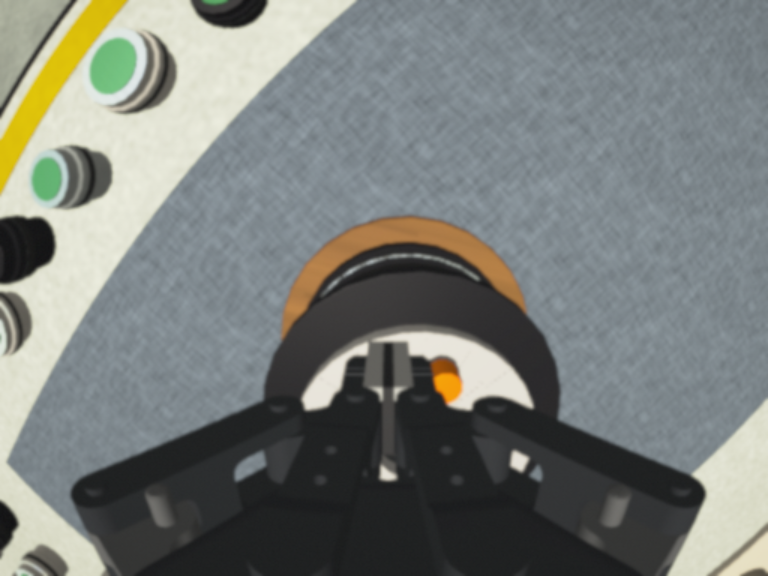

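```bash
python3 - <<'E'
from meas import *
m=bot.camera_model('wrist')
P=at(m,'wrist',447/1.5,384/1.5,132);print(P);report(np.array([608.2,44,0]),P,np.array([577,95.3,0]))
a=-np.radians(58.5)
for r in (-30.,-40,-58.5): print(np.array(proj(m,'wrist',(608.2+34*np.cos(np.radians(r)),44+34*np.sin(np.radians(r)),132)))*1.5)
E
```

```text
[627.51521556  14.49736928 132.        ]
c [608.2  44.    0. ] r [np.float64(35.263051079995904), np.float64(60.04273478115402)] deg [-56.78744426 121.30742889] hub 0.033250736151659854
[398.89724324 388.04030484]
[416.55237826 385.54516244]
[448.83742566 387.85292641]
```

arm_command:
  plan:
    - [4,3,0,0,0,0,0]
    - [4,3,0,0,0,0,0]
    - [0,0,25,0,0,0,0]
    - [0,0,35,0,0,0,0]
    - [0,0,35,0,0,0,0]
    - [-20,8,15,0,0,0,0]
    - [-20,8,0,0,0,0,0]
    - [-15,7,0,0,0,0,0]
    - [0,0,0,0,0,0,0]
    - [0,0,0,0,0,0,0]

```text
clock: 6.7
tcp_pos: [595.3, 57.4, 231.6]
tcp_rot: [-2.915, 1.171, -0.001]
contact_force: [-0.2, -0.4, -0.4]
opening: -0.0
```

```bash
python3 - <<'E'
from meas import *
m=bot.camera_model('wrist');im=bot.read_camera('wrist');s=bot.sense()
cv2.imwrite('pics/w4.png',cv2.resize(im,None,fx=1.5,fy=1.5)[:,:,::-1])
print(s['tcp_pos'],s['contact_force'])
G,P,R=meas(m,im);report(G,P,R);report(np.array([608.2,44,0]),P,R)
E
```

```text
[595.52410859  57.14464364 231.48368954] [ 0.3282852  -0.62995036 -0.45219567]
glass [258.97557666 169.05291723] [607.71088285  45.19804622 102.        ] post [268.53703704 133.98148148] 108 [627.3644922   15.69388271 132.        ] red [244.10909091 222.64545455] 110 [578.90408105  93.07593756 100.        ]
c [607.71088285  45.19804622 102.        ] r [np.float64(35.45081134331567), np.float64(55.87597255573731)] deg [-56.3312241  121.03415799] hub 0.04598275697940046
c [608.2  44.    0. ] r [np.float64(34.18353459039207), np.float64(57.155039277548916)] deg [-55.90026367 120.83512213] hub 0.05697826660912497
```

View pics/w4.png

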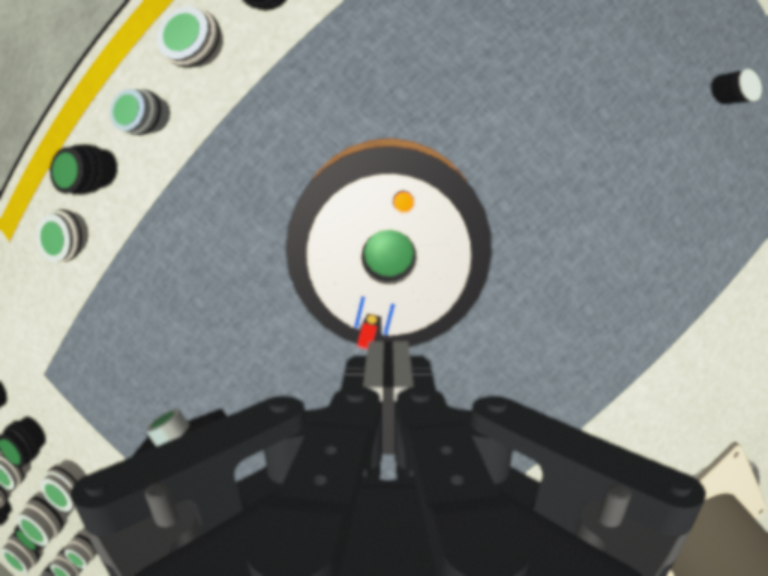

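The view shows the pin at (371,319) inside the notch. The blue lines at x≈361 and 390 put the notch centre near 376, so hub is about +0.05 rad. That would enter, but I'll nudge it about 1.6 mm further clockwise.

arm_command:
  plan:
    - [15,-7,0,0,0,0,0]
    - [20,-8,0,0,0,0,0]
    - [20,-8,-15,0,0,0,0]
    - [0,0,-35,0,0,0,0]
    - [0,0,-35,0,0,0,0]
    - [0,0,-25,0,0,0,0]
    - [0,0,0,0,0,0,0]
    - [-4,-3,0,0,0,0,0]
    - [-4,-3,0,0,0,0,0]
    - [-0.7,-0.5,0,0,0,0,0]
    - [-0.7,-0.5,0,0,0,0,0]
    - [0,0,0,0,0,0,0]

```text
clock: 7.95
tcp_pos: [640.5, 27.0, 122.3]
tcp_rot: [-2.914, 1.173, -0.002]
contact_force: [0.6, -0.1, 0.3]
opening: -0.2
```

arm_command:
  plan:
    - [0,0,0,0,0,0,0]
    - [4,3,0,0,0,0,0]
    - [5.4,4,0,0,0,0,0]
    - [0,0,25,0,0,0,0]
    - [0,0,35,0,0,0,0]
    - [0,0,35,0,0,0,0]
    - [-20,8,15,0,0,0,0]
    - [-20,8,0,0,0,0,0]
    - [-15,7,0,0,0,0,0]
    - [0,0,0,0,0,0,0]
    - [0,0,0,0,0,0,0]

```text
clock: 9.05
tcp_pos: [595.3, 57.4, 231.6]
tcp_rot: [-2.915, 1.172, -0.001]
contact_force: [-0.0, -0.8, 0.1]
opening: 0.4
```

```bash
python3 - <<'E'
from meas import *
m=bot.camera_model('wrist');im=bot.read_camera('wrist');s=bot.sense()
cv2.imwrite('pics/w5.png',cv2.resize(im[100:260,180:340],None,fx=3.5,fy=3.5,interpolation=cv2.INTER_CUBIC)[:,:,::-1])
print(s['tcp_pos'],s['contact_force'])
G,P,R=meas(m,im);report(G,P,R);report(np.array([608.2,44,0]),P,R)
E
```

```text
[595.59291519  57.15828435 231.47767259] [-0.38824695  0.16581596  0.33658913]
glass [259.10491368 168.77954847] [607.89204587  45.00732649 102.        ] post [268.48113208 133.77358491] 106 [627.58654382  15.67972129 132.        ] red [244.30357143 222.54464286] 112 [578.94098896  92.94274146 100.        ]
c [607.89204587  45.00732649 102.        ] r [np.float64(35.32678412722707), np.float64(55.99971164787021)] deg [-56.11727806 121.13028264] hub 0.04803912824183376
c [608.2  44.    0. ] r [np.float64(34.32020203759508), np.float64(57.02176487002812)] deg [-55.60655093 120.87187933] hub 0.06146298689165075
```

View pics/w5.png

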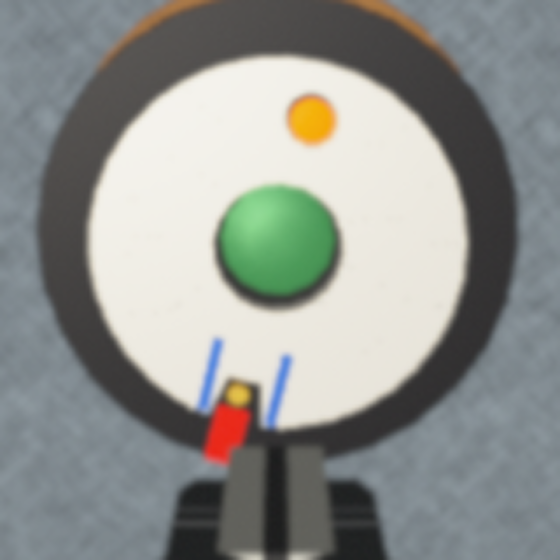

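The post hasn't moved: the pin is still about 2 mm left of the notch centre in the crop, at 237 against 245 px with about 4 px/mm. The nudge fell just short of contact, so I'll repeat it slightly deeper and measure in place.

arm_command:
  plan:
    - [15,-7,0,0,0,0,0]
    - [20,-8,0,0,0,0,0]
    - [20,-8,-15,0,0,0,0]
    - [0,0,-35,0,0,0,0]
    - [0,0,-35,0,0,0,0]
    - [0,0,-26,0,0,0,0]
    - [0,0,0,0,0,0,0]
    - [-4.7,-3.5,0,0,0,0,0]
    - [-4,-3,0,0,0,0,0]
    - [-0.7,-0.5,0,0,0,0,0]
    - [0,0,0,0,0,0,0]
    - [0,0,0,0,0,0,0]

```text
clock: 10.3
tcp_pos: [640.7, 27.1, 121.3]
tcp_rot: [-2.914, 1.173, -0.002]
contact_force: [0.3, 0.4, -0.8]
opening: -0.2
```

```bash
cat > post.py <<'E'
from meas import *
m=bot.camera_model('wrist');im=bot.read_camera('wrist');s=bot.sense()
h=cv2.cvtColor(im,cv2.COLOR_RGB2HSV);k=cv2.inRange(h,np.array((17,190,180)),np.array((25,255,255)));k[:200]=0;k[300:]=0;k[:,:250]=0;k[:,350:]=0
v,u=np.nonzero(k);P=at(m,'wrist',u.mean(),v.mean(),132);d=P-[608.2,44,0]
print(u.mean(),v.mean(),len(u),P,np.hypot(*d[:2]),'deg',np.degrees(np.arctan2(d[1],d[0])),s['tcp_pos'],s['contact_force'])
E
python3 post.py
```

```text
295.80102040816325 252.8469387755102 196 [628.73786005  13.27537364 132.        ] 36.95681750609766 deg -56.239273627066034 [640.61003526  27.15188836 121.11840874] [ 0.09970579 -0.32401329  0.34730485]
```

arm_command:
  plan:
    - [-0.8,-0.6,0,0,0,0,0]
    - [-0.8,-0.6,0,0,0,0,0]
    - [0,0,0,0,0,0,0]
    - [0,0,0,0,0,0,0]

```text
clock: 10.75
tcp_pos: [638.9, 26.0, 120.5]
tcp_rot: [-2.914, 1.173, -0.001]
contact_force: [0.5, 1.0, 1.9]
opening: -0.1
```

```bash
python3 post.py
```

```text
295.1144578313253 253.13855421686748 166 [627.47737461  12.28064165 132.        ] 37.11785104280915 deg -58.71094412390127 [638.8862927   25.93056641 120.48325628] [1.912648   0.61909882 1.78605283]
```

The post turned another 2.5°, so hub is about 0.01 rad. Now I'll back off, go over the bare ring on the other side from the post (about 31°, r 34), and press.

arm_command:
  plan:
    - [4,3,0,0,0,0,0]
    - [4,3,0,0,0,0,0]
    - [0,0,15,0,0,0,0]
    - [0,0,15,0,0,0,0]
    - [-5,15,0,0,0,0,0]
    - [-4,15,0,0,0,0,0]
    - [0,0,0,0,0,0,0]
    - [0,0,-15,0,0,0,0]
    - [0,0,-13,0,0,0,0]
    - [0,0,0,0,0,0,0]
    - [0,0,0,0,0,0,0]

```text
clock: 11.9
tcp_pos: [636.9, 61.5, 120.9]
tcp_rot: [2.913, -1.173, -0.003]
contact_force: [0.2, -0.2, 0.0]
opening: -0.2
```

arm_command:
  plan:
    - [0,0,-1.5,0,0,0,0]
    - [0,0,-1.5,0,0,0,0]
    - [0,0,-1.5,0,0,0,0]
    - [0,0,-1.5,0,0,0,0]
    - [0,0,0,0,0,0,0]
    - [0,0,0,0,0,0,0]

```text
clock: 12.5
tcp_pos: [637.6, 61.9, 116.4]
tcp_rot: [-2.914, 1.173, -0.0]
contact_force: [-0.4, 0.2, -0.0]
opening: -0.0
```

arm_command:
  plan:
    - [0,0,-1.5,0,0,0,0]
    - [0,0,-1.5,0,0,0,0]
    - [0,0,0,0,0,0,0]
    - [0,0,0,0,0,0,0]

```text
clock: 12.9
tcp_pos: [637.8, 61.9, 113.5]
tcp_rot: [-2.914, 1.173, -0.001]
contact_force: [0.8, -0.4, 1.3]
opening: 0.1
```

arm_command:
  plan:
    - [0,0,-1.5,0,0,0,0]
    - [0,0,-1.5,0,0,0,0]
    - [0,0,0,0,0,0,0]
    - [0,0,0,0,0,0,0]

```text
clock: 13.3
tcp_pos: [637.8, 62.0, 110.4]
tcp_rot: [-2.914, 1.173, -0.001]
contact_force: [0.6, 0.3, 4.9]
opening: -0.0
```

It's going down past the pin with a force of about 5 N. I'll continue to the seat.

arm_command:
  plan:
    - [0,0,-1,0,0,0,0]
    - [0,0,-1,0,0,0,0]
    - [0,0,0,0,0,0,0]
    - [0,0,0,0,0,0,0]

```text
clock: 13.7
tcp_pos: [637.7, 61.9, 108.3]
tcp_rot: [-2.914, 1.173, -0.0]
contact_force: [0.6, 1.1, 3.4]
opening: 0.3
```

arm_command:
  plan:
    - [0,0,-0.7,0,0,0,0]
    - [0,0,-0.5,0,0,0,0]
    - [0,0,0,0,0,0,0]
    - [0,0,0,0,0,0,0]

```text
clock: 14.1
tcp_pos: [637.9, 62.0, 107.7]
tcp_rot: [-2.914, 1.173, -0.001]
contact_force: [0.6, -0.9, 7.3]
opening: 0.1
```

arm_command:
  plan:
    - [0,0,-0.7,0,0,0,0]
    - [0,0,-0.5,0,0,0,0]
    - [0,0,0,0,0,0,0]
    - [0,0,0,0,0,0,0]

```text
clock: 14.5
tcp_pos: [638.2, 62.0, 107.3]
tcp_rot: [-2.914, 1.173, -0.002]
contact_force: [-1.4, 0.2, 12.8]
opening: 0.3
```

arm_command:
  plan:
    - [0,0,-0.5,0,0,0,0]
    - [0,0,0,0,0,0,0]
    - [0,0,0,0,0,0,0]

```text
clock: 14.8
tcp_pos: [638.3, 62.0, 107.1]
tcp_rot: [-2.914, 1.173, -0.002]
contact_force: [-2.1, -0.1, 15.7]
opening: -0.2
```

The descent has stopped and the force keeps rising, so it has bottomed. One firm press, then I'll lift clear and check.

arm_command:
  plan:
    - [0,0,-1,0,0,0,0]
    - [0,0,0,0,0,0,0]
    - [0,0,0,0,0,0,0]

```text
clock: 15.1
tcp_pos: [638.6, 62.0, 106.8]
tcp_rot: [-2.913, 1.173, -0.004]
contact_force: [-3.6, -0.3, 19.6]
opening: -0.2
```

arm_command:
  plan:
    - [0,0,5,0,0,0,0]
    - [0,0,20,0,0,0,0]
    - [0,0,35,0,0,0,0]
    - [0,0,35,0,0,0,0]
    - [0,0,32,0,0,0,0]
    - [-20,0,0,0,0,0,0]
    - [-22,-5,0,0,0,0,0]
    - [0,0,0,0,0,0,0]
    - [0,0,0,0,0,0,0]

```text
clock: 16.0
tcp_pos: [595.2, 56.8, 231.0]
tcp_rot: [2.914, -1.173, -0.001]
contact_force: [0.5, -0.1, 0.4]
opening: -0.3
```

```bash
python3 - <<'E'
from meas import *
m=bot.camera_model('wrist');im=bot.read_camera('wrist');s=bot.sense()
a=cv2.resize(im[100:260,180:340],(400,400),interpolation=cv2.INTER_CUBIC)
b=cv2.resize(bot.read_camera('scene')[170:250,240:320],(400,400),interpolation=cv2.INTER_CUBIC)
cv2.imwrite('pics/w6.png',np.hstack([a,b])[:,:,::-1])
print(s['tcp_pos'],s['contact_force'])
G,P,R=meas(m,im,108.);report(G,P,R);report(np.array([608.2,44,0]),P,R)
E
```

```text
[595.8393353   56.87048509 231.07536081] [ 0.1345025   0.6764025  -0.68060261]
glass [258.35582011 168.63227513] [608.2346262   44.70318185 102.        ] post [269.21 134.06] 100 [626.0382864   14.92320251 122.        ] red [243.59459459 222.84684685] 111 [579.04444758  92.90064193 100.        ]
c [608.2346262   44.70318185 102.        ] r [np.float64(34.69607306429451), np.float64(56.34768571659)] deg [-59.12733313 121.20066036] hub -0.00572456631103524
c [608.2  44.    0. ] r [np.float64(34.11252869421045), np.float64(56.93258309499857)] deg [-58.47135509 120.80425247] hub 0.0126430333113845
```

View pics/w6.png

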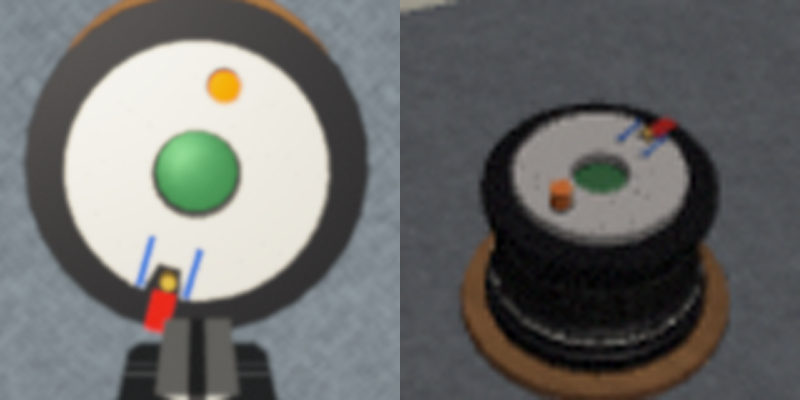

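The left half shows the pin at (168,282), centred between the blue lines at the red mark. The right half shows the adapter lying flat on the flange. The tool is clear, so I'm handing in.

```bash
python3 -c "
from workcell import bot
print(bot.hand_in(),bot.sense()['clock'])"
```

```text
the job is handed in; nothing more can be done
the job is handed in; nothing more can be done
```

The adapter is seated on the lens with its notch over the pin, and I handed the job in at about 16 s on the clock.

- **Turning:** I pushed the orange post about 82° clockwise with the shut fingertips. A first correcting nudge fell just short of the post, and a second brought the notch onto the pin, with hub about 0.01 rad before pressing.
- **Pressing:** I pressed on the bare ring, away from the glass. It took up to about 7 N on the way down, and did not block at the pin. The tool stopped at a reading of about 107 mm, where the force climbed to about 20 N, so it bottomed out. The nominal seated height is 108 mm. I put the 1 mm difference down to flexing under load and measuring error.
- **Last checks:** The final pictures show the pin centred in the notch and the adapter flat on the flange. Hub measured between −0.006 and +0.013 rad, depending on which centre estimate I used. The tool was about 120 mm above the adapter with only noise on the force reading. The arm worked only over the lens, well away from the bystanders, but I did not measure their positions again at the end.

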